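Set the soldering block on the raised stand

TASK

Pick up the white soldering block from the jeweller's bench and set it flat on the narrow bar on top of the raised steel stand, so that the flame can reach under it: dotted face up, centred on the bar, with its long side lying along the bar. Lower it into place rather than dropping it, let go, and leave the black charcoal block and the red-brown firebrick where they lie.

Things in the scene. Friction and masses are not known exactly. Their poses are not given: they have to be found in the camera images.
- block_center (a point): centre of the white ceramic soldering block with rows of small dark dots on its top, a flat rectangular block 110 mm long (its x axis), 55 mm wide (its y axis) and 30 mm high (its z axis, up); the point lies half-way up, 15 mm above its underside. It lies loose and flat on the bench, weighs about 0.13 to 0.25 kg, and can be gripped across its 55 mm width
- stand_top (a point): centre of the upper face of the narrow bar on top of the steel stand, 90 mm above the bench; the bar is 90 mm long (its x axis, level), 36 mm wide (its y axis) and 10 mm thick, flat on top. It is carried by one post 18 mm thick on a dark base plate 100 by 80 mm and 10 mm thick; the stand is fixed to the bench and does not move, but where it is and how it is turned differ from run to run
- charcoal_center (a point): centre of the black charcoal block, loose and lying flat on the bench, the same size and axes as the white block (110 x 55 x 30 mm, point half-way up): to be left alone
- brick_center (a point): centre of the red-brown firebrick, loose and lying flat on the bench, the same size and axes as the white block (110 x 55 x 30 mm, point half-way up): to be left alone
Things that resemble listed ones, but are neither listed nor needed, are in the scene too. Of the things that look like the part that bears stand_top, the larger one is meant. Of the things shaped like the part that bears block_center, the white one is meant.

How it is judged:
By the outcome, as a careful person would: the job done as asked, in the order asked, and still so for the second after the job is handed in, with the robot touching nothing.
It also fails if it takes over 34 s, if anything falls off the work surface, if the arm or the gripper's body presses on something with over 40 N, if the wrist force passes 120 N, or if a joint passes its speed limit or range.

ROBOT

A 6-joint arm with a two-finger parallel gripper is mounted at the origin on the work surface. World frame = base frame: x ahead of the robot, y to its left, z up, the work surface at z = 0. Lengths are in m, angles in rad, forces in N, time in s.
With the tool pointing down it reaches from about 0.3 to 0.95 m from the base axis. Payload 3.1 kg.
Tool frame: the origin (TCP) lies on the centre line of the jaws, within the pads' length; the fingertips stand 11 mm ahead of it and the grasp point (between the pads) lies 8 mm behind it; z points along the fingers, y is the line along which they close (so a half turn about z gives the same grasp; the last joint's range is limited). The gripper opens to 85 mm and grips with 20 to 120 N. Pads are 22 mm wide; open, the fingers measure 114 mm over their backs; the gripper's body (76 mm by 85 mm) begins 54 mm behind the grasp point. The pads swing forward as they close: fully open they stand 13 mm farther back than shut.
Start: joints at [1.116, 0.308, 1.634, -0, 1.2, -0.07], TCP at [0.235, 0.579, 0.242] pointing down, gripper open.
Joint ranges: [-3.06, 3.06], [-0.79, 1.96], [0.05, 2.63], [-1.19, 4.34], [0.05, 2.64], [-2.94, 2.94]. Speed limits (rad/s): [2.79, 2.79, 3.14, 3.14, 3.14, 3.14].

INTERFACE

Orientations are given as a 3x3 rotation matrix whose columns are the frame's x, y, z axes.
In Python, from workcell import manip, eyes gives the robot as it stands.
- The arm moves only by the tool arm_command, never from a script. Its argument "steps" is a list of rows, each a list of 5 numbers: the shift along the tool's x, y, z in m, then the turn about the tool's z in degrees, then the gripper command: -1 is shut, 1 is fully open, values between are in proportion. A call has 1 to 10 rows; each row shifts and turns the commanded pose from where the row before left it, along the tool's axes as they then stand; what a row does not reach is not made up. A row lasts 1/12 s, in which the tool goes at most 41.7 mm and 7.16 degrees, less where a joint would pass 70% of its speed; a pose out of reach is approached as far as the arm can. A call with a gripper value outside its range is refused whole. The fingers move at their own pace and stop on an object; "newtons" is the grip in N (left out, the last holds). Time passes only in rows, so rows that do not move let the fingers close. It gives the time, the measured TCP pose, the force, the opening and the grip force at its end, in the units of the state.
- manip.observe(): the state, without advancing time (a new reading comes with each control period).
- eyes.get_image(name): name is "side" or "top" or "wrist"; returns a dict with "image" (384x512x3 uint8, red, green, blue), "z_map" (384x512 float32, m along the optical axis (not along the pixel's ray), 0 where there is no reading), "intrinsics" (3x3 intrinsics, pixels), "k1" (the pictures are not rectified: a ray, as slopes to the right and down, at radius r is drawn at 1 + k1 r^2 times it, then the intrinsics apply), "xyz" and "orientation" of the camera in the world; the wrist camera has in their place "mount" (4x4, takes a point from camera to tool coordinates, whose origin is the TCP and whose axes are the flange's). Camera axes: x right, y down, z forward; pixel columns grow to the right and rows downward; lengths in m; the calibration is good to about 2 mm. A picture is of the moment at which its call begins: read the wrist's pose just before it.
- manip.sign_off(): hands the job in; it is judged then, once.
The state is a dict: "t": time; "joint_positions": joint angles; "qd": joint speeds; "joint_efforts": joint torques, N m; "tcp_pos": TCP position; "tcp_rot": TCP orientation; "wrist_force": force on the tool from outside, world axes, zero at the start; "ft_torque": the same for the moment, N m; "gripper_width": finger opening in m; "finger_force": force on a finger pad.
Only numpy, scipy, OpenCV 4.12 (cv2) and the standard library are available. Lean on these libraries where they do the work, as an engineer would, in place of code of your own. Each camera call takes 0.05 s, during which the arm holds its last target. There are 200 camera calls.

## Working session

There is one attempt and no reset: what is moved stays moved. The work goes in short steps, Python scripts to look and compute and a tool call to move; the robot and the scene stay as the last step left them, time stands still between calls to the robot, and variables do not carry over. Pictures are saved under pics/ and viewed, at most 10 in all, crops included, and the job is handed in when it is done.

Besides the shell and the picture viewer there is one more tool, called after ">>>" as a command line: name --pt "numbers of a row" for each row, then --argument value for the rest. arm_command: Moves the arm, as the interface text tells. Its arguments: {"type":"object","properties":{"steps":{"type":"array"},"newtons":{"type":"number"}},"required":["steps"]}

```bash
mkdir -p pics; cat > h.py <<'E'
import numpy as np, cv2
from workcell import manip, eyes
def grab(n):
    s=manip.observe(); d=eyes.get_image(n)
    if 'mount' in d:
        T=np.eye(4);T[:3,:3]=s['tcp_rot'];T[:3,3]=s['tcp_pos'];M=T@np.array(d['mount'])
        d['R'],d['p']=M[:3,:3],M[:3,3]
    else: d['R'],d['p']=np.array(d['orientation']),np.array(d['xyz'])
    return d
def rays(d,uv):
    K=np.array(d['intrinsics'],float);k=float(d['k1'])
    q=cv2.undistortPoints(np.array(uv,float).reshape(-1,1,2),K,np.array([k,0,0,0,0.])).reshape(-1,2)
    return np.c_[q,np.ones(len(q))]
def plane(d,uv,z):
    r=rays(d,uv)@d['R'].T
    return d['p']+r*((z-d['p'][2])/r[:,2])[:,None]
def cloud(d):
    h,w=d['z_map'].shape;v,u=np.mgrid[:h,:w]
    P=rays(d,np.c_[u.ravel(),v.ravel()])*d['z_map'].reshape(-1,1)
    return (P@d['R'].T+d['p']).reshape(h,w,3)
def save(d,n): cv2.imwrite('pics/'+n,d['image'][:,:,::-1])
E
python3 - <<'E'
from h import *
a=grab('top');b=grab('side')
im=np.hstack([a['image'],b['image']]);cv2.imwrite('pics/a.png',cv2.resize(im,(800,300))[:,:,::-1])
save(a,'top.png')
for d in(a,b):print(d['p'],d['R'].round(2).tolist(),d['k1'],(d['z_map']>0).mean())
c=cloud(a);z=c[...,2]
for lo,hi in((.02,.04),(.04,.07),(.07,.1),(.1,.2)):
  m=((z>lo)&(z<hi)).astype(np.uint8)
  n,l,s,ce=cv2.connectedComponentsWithStats(m)
  for i in range(1,n):
    if s[i,4]>60:
      q=l==i;print(lo,s[i],ce[i].round(),np.median(c[q],0).round(3),np.median(a['image'][q],0))
E
```

```text
[ 0.39707853 -0.01528261  1.12430651] [[-0.02, -1.0, 0.09], [-1.0, 0.02, 0.0], [-0.0, -0.09, -1.0]] -0.0054341901583952 0.9959513346354166
[ 0.07668263 -0.75914167  0.56429641] [[0.87, -0.23, 0.43], [-0.49, -0.43, 0.76], [0.01, -0.87, -0.49]] 0.03581909640085285 0.9960479736328125
0.02 [104  67  47  46 639] [124.  86.] [0.826 0.366 0.028] [110. 113. 102.]
0.02 [243 105  14  15 161] [249. 112.] [ 0.729 -0.008  0.034] [157.  65.  57.]
0.02 [182 128  30  41 730] [196. 148.] [0.626 0.146 0.029] [66. 59. 52.]
0.02 [   0  146   67   63 1100] [ 34. 176.] [0.552 0.607 0.032] [81. 58. 39.]
0.02 [216 180  34  42 737] [233. 200.] [0.474 0.042 0.029] [161. 164. 164.]
0.02 [130 194  36  43 761] [147. 215.] [0.435 0.285 0.029] [158. 101.  71.]
0.02 [177 234  32  43 782] [192. 255.] [0.321 0.157 0.029] [128.  89. 151.]
0.02 [ 452  272   43   43 1277] [474. 293.] [ 0.202 -0.629  0.024] [124. 123. 125.]
0.02 [224 344  52  25 181] [250. 352.] [ 0.059 -0.003  0.027] [49. 41. 33.]
0.04 [101  64  52  50 417] [123.  84.] [0.824 0.367 0.047] [123. 120. 104.]
0.04 [419  73  21  19 177] [429.  82.] [ 0.799 -
[... 171 characters left out ...]
 140. 141.]
0.04 [226 348  49  24 208] [250. 355.] [ 0.059 -0.001  0.055] [46. 39. 31.]
0.07 [406  67  40  39 321] [422.  91.] [ 0.757 -0.48   0.088] [89. 66. 52.]
0.07 [422  66  25  24 269] [436.  77.] [ 0.808 -0.532  0.083] [79. 57. 44.]
0.07 [325 165  28  35 453] [338. 182.] [ 0.514 -0.247  0.089] [146. 147. 150.]
0.07 [226 352  49  25 229] [251. 360.] [ 0.057 -0.003  0.086] [45. 38. 30.]
0.1 [430  49  18  23  74] [439.  60.] [ 0.827 -0.512  0.143] [68.  55.5 47. ]
0.1 [440  61  23  18  74] [451.  69.] [ 0.803 -0.542  0.141] [58.5 46.5 35.5]
0.1 [464 340  24  44 380] [474. 364.] [ 0.04  -0.565  0.117] [130. 102.  58.]
0.1 [225 357  50  27 691] [249. 368.] [0.056 0.001 0.144] [41. 35. 28.]
```

View pics/top.png

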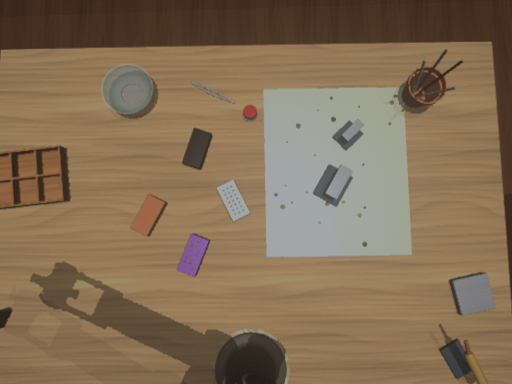

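View pics/a.png

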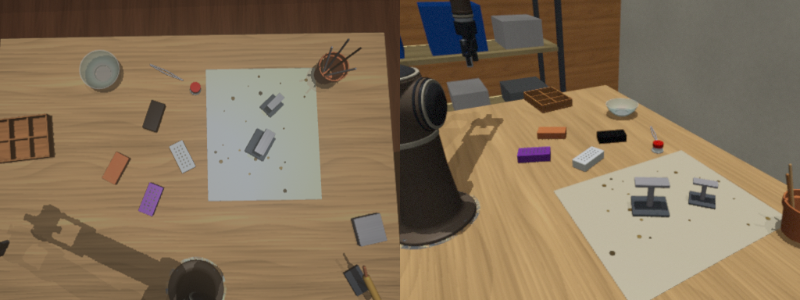

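The top view shows these candidates:
- **Blocks:** the white dotted one is at (233,200), black at (197,148), red-brown at (148,215) and purple at (193,255). The white one is meant.
- **Stands:** the large one is at (338,182) with its top at about 0.09 m. The small one is at (352,130) with its top at about 0.066 m. The large one is meant.

I'll confirm with a crop and measure both.

```bash
cat >> h.py <<'E'
def rect(d,m,z):
    c=max(cv2.findContours(m.astype(np.uint8),cv2.RETR_EXTERNAL,cv2.CHAIN_APPROX_NONE)[0],key=cv2.contourArea).reshape(-1,2)
    P=plane(d,c,z)[:,:2]
    (x,y),(w,h),a=cv2.minAreaRect((P*1000).astype(np.float32))
    if w<h: a+=90;w,h=h,w
    return (x,y),(w,h),(a+90)%180-90
E
python3 - <<'E'
from h import *
a=grab('top');c=cloud(a);z=c[...,2]
cv2.imwrite('pics/crop.png',cv2.resize(a['image'][100:230,180:380],(800,520),interpolation=cv2.INTER_CUBIC)[:,:,::-1])
U=np.mgrid[:384,:512];v,u=U
w=(abs(u-233)<25)&(abs(v-200)<27)
print('block',rect(a,w&(z>.022)&(z<.04)&(a['image'].min(2)>100),.03))
s=(abs(u-338)<25)&(abs(v-182)<25)&(z>.08)&(z<.1)
print('stand',rect(a,s,.09))
st=manip.observe();print(st['t'],st['tcp_pos'],np.array(st['tcp_rot']).round(3).tolist(),st['gripper_width'])
E
```

```text
block ((473.32318115234375, 42.37281036376953), (108.63529205322266, 53.560394287109375), 25.818988800048828)
stand ((513.8724365234375, -246.54022216796875), (90.62615966796875, 36.4256477355957), -30.802932739257812)
0.15 [0.23437754 0.5787463  0.2412989 ] [[-0.927, 0.375, -0.001], [0.375, 0.927, -0.002], [0.0, -0.002, -1.0]] 0.08536436752693892
```

View pics/crop.png

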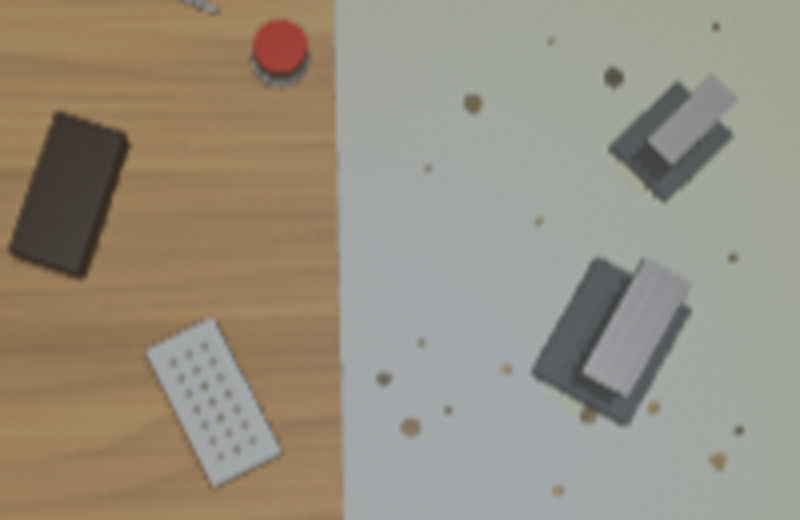

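The crop confirms both. The dotted white block is centred at crop (213,403), pose (0.473, 0.042) at 25.8°. The larger stand's bar is at crop (637,328) and measures 90x36 mm, pose (0.514, -0.247) at -30.8°. I'll turn first.

>>> arm_command --pt "0 0 0 -6.8 1" --pt "0 0 0 -6.8 1" --pt "0 0 0 -6.8 1" --pt "0 0 0 -6.8 1" --pt "0 0 0 -6.8 1" --pt "0 0 0 -6.8 1" --pt "0 0 0 -6.8 1" --pt "0 0 0 0 1" --newtons 60

```text
t: 0.82
tcp_pos: [0.2345, 0.579, 0.2418]
tcp_rot: [[-0.901, -0.433, -0.0], [-0.433, 0.901, -0.001], [0.001, -0.001, -1.0]]
wrist_force: [-1.0, 0.5, 0.1]
gripper_width: 0.0856
finger_force: 0.0
```

```bash
cat >> h.py <<'E'
def go(p,yaw):
    s=manip.observe();R=np.array(s['tcp_rot']);t=np.array(s['tcp_pos'])
    y=np.degrees(np.arctan2(R[1,0],R[0,0]))
    print('t',s['t'],'tcp',t.round(4),'yaw',y.round(2),'w',s['gripper_width'],'shift mm',(R.T@(np.array(p)-t)*1000).round(1),'turn',round(float((y-yaw+180)%360-180),2),'F',np.round(s['wrist_force'],1),'ff',s['finger_force'],'zax',R[:,2].round(3))
E
python3 -c "
from h import *
go((.473,.042,.242),205.8)"
```

```text
t 0.8167 tcp [0.2345 0.579  0.2418] yaw -154.34 w 0.08562402865508838 shift mm [ 1.760e+01 -5.873e+02  1.000e-01] turn -0.14 F [-1.   0.5  0.1] ff 0.0 zax [-0.    -0.001 -1.   ]
```

>>> arm_command --pt "0.001 -0.032 0 0 1" --pt "0.001 -0.032 0 0 1" --pt "0.001 -0.032 0 0 1" --pt "0.001 -0.032 0 0 1" --pt "0.001 -0.032 0 0 1" --pt "0.001 -0.032 0 0 1" --pt "0.001 -0.032 0 0 1" --pt "0.001 -0.032 0 0 1" --pt "0.001 -0.032 0 0 1"

```text
t: 1.57
tcp_pos: [0.351, 0.3141, 0.2422]
tcp_rot: [[-0.903, -0.429, 0.0], [-0.429, 0.903, 0.0], [-0.0, -0.0, -1.0]]
wrist_force: [0.5, 0.1, -0.5]
gripper_width: 0.085
finger_force: 0.0
```

>>> arm_command --pt "0.001 -0.032 0 0 1" --pt "0.001 -0.032 0 0 1" --pt "0.001 -0.032 0 0 1" --pt "0.001 -0.032 0 0 1" --pt "0.001 -0.032 0 0 1" --pt "0.001 -0.032 0 0 1" --pt "0.001 -0.032 0 0 1" --pt "0.001 -0.032 0 0 1" --pt "0 0 0 0 1" --pt "0 0 0 0 1"

```text
t: 2.4
tcp_pos: [0.4543, 0.0799, 0.2422]
tcp_rot: [[-0.905, -0.426, -0.0], [-0.426, 0.905, 0.0], [0.0, 0.0, -1.0]]
wrist_force: [-0.3, 1.0, 0.5]
gripper_width: 0.0852
finger_force: 0.0
```

```bash
python3 -c "
from h import *
d=grab('wrist');save(d,'w1.png');c=cloud(d);z=c[...,2]
r=rect(d,(z>.02)&(z<.04)&(d['image'].min(2)>100),.03);print(r)
go((r[0][0]/1e3,r[0][1]/1e3,.03),r[2]+180)"
```

```text
((472.62542724609375, 43.442264556884766), (108.74488830566406, 55.08665084838867), 26.002466201782227)
t 2.45 tcp [0.4538 0.0808 0.2421] yaw -154.67 w 0.08538894734704339 shift mm [ -1.2 -42.  212. ] turn -0.68 F [-0.3  0.4 -0.6] ff 0.0 zax [-0.001  0.001 -1.   ]
```

View pics/w1.png

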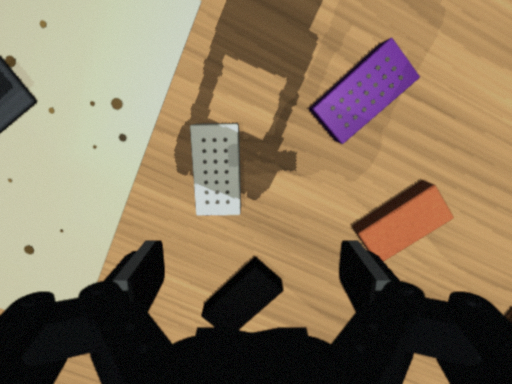

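The white block is at (216,170) in the wrist view, square to the jaws and clear of its neighbours. I'll centre over it and descend.

>>> arm_command --pt "-0.001 -0.021 0 -0.7 1" --pt "0 -0.021 0 0 1" --pt "0 0 0.03 0 1" --pt "0 0 0.03 0 1" --pt "0 0 0.03 0 1" --pt "0 0 0.03 0 1" --pt "0 0 0.03 0 1" --pt "0 0 0.01 0 1" --pt "0 0 0 0 1" --pt "0 0 0 0 1"

```text
t: 3.28
tcp_pos: [0.4731, 0.0447, 0.0825]
tcp_rot: [[-0.897, -0.443, -0.001], [-0.443, 0.897, 0.0], [0.001, 0.0, -1.0]]
wrist_force: [0.4, 0.2, 0.6]
gripper_width: 0.0855
finger_force: 0.0
```

```bash
python3 -c "
from h import *
go((.4728,.043,.016),206)"
```

```text
t 3.2833 tcp [0.4731 0.0447 0.0825] yaw -153.7 w 0.08554960728489551 shift mm [ 1.  -1.4 66.5] turn 0.3 F [0.4 0.2 0.6] ff 0.0 zax [-0.001  0.    -1.   ]
```

>>> arm_command --pt "0.001 -0.001 0.016 0 1" --pt "0 0 0.016 0 1" --pt "0 0 0.014 0 1" --pt "0 0 0.012 0 1" --pt "0 0 0.008 0 1" --pt "0 0 0 0 1" --pt "0 0 0 0 -1" --pt "0 0 0 0 -1" --pt "0 0 0 0 -1" --pt "0 0 0 0 -1"

```text
t: 4.12
tcp_pos: [0.4744, 0.0425, 0.0179]
tcp_rot: [[-0.897, -0.442, 0.003], [-0.442, 0.897, 0.0], [-0.003, -0.001, -1.0]]
wrist_force: [-0.9, 0.7, 5.9]
gripper_width: 0.0537
finger_force: 64.8
```

>>> arm_command --pt "0 0 0 0 -1" --pt "0 0 0 0 -1" --pt "0 0 0 0 -1" --pt "0 0 0 0 -1"

```text
t: 4.45
tcp_pos: [0.4744, 0.0425, 0.0178]
tcp_rot: [[-0.897, -0.442, 0.003], [-0.442, 0.897, 0.0], [-0.003, -0.001, -1.0]]
wrist_force: [-1.0, 0.1, 5.1]
gripper_width: 0.0539
finger_force: 64.9
```

Gripped at 54 mm with 65 N. Lifting straight up.

>>> arm_command --pt "0 0 -0.005 0 -1" --pt "0 0 -0.015 0 -1" --pt "0 0 -0.025 0 -1" --pt "0 0 -0.03 0 -1" --pt "0 0 -0.03 0 -1" --pt "0 0 -0.03 0 -1" --pt "0 0 -0.02 0 -1" --pt "0 0 -0.005 0 -1" --pt "0 0 0 0 -1" --pt "0 0 0 0 -1"

```text
t: 5.28
tcp_pos: [0.4718, 0.0425, 0.1754]
tcp_rot: [[-0.897, -0.442, -0.001], [-0.442, 0.897, -0.0], [0.001, 0.001, -1.0]]
wrist_force: [0.6, -0.0, -2.0]
gripper_width: 0.0535
finger_force: 64.0
```

>>> arm_command --pt "0 0 0 6.9 -1" --pt "0 0 0 6.9 -1" --pt "0 0 0 6.9 -1" --pt "0 0 0 6.9 -1" --pt "0 0 0 6.9 -1" --pt "0 0 0 6.9 -1" --pt "0 0 0 6.9 -1" --pt "0 0 0 6.9 -1" --pt "0 0 0 0 -1"

```text
t: 6.03
tcp_pos: [0.4707, 0.0424, 0.1735]
tcp_rot: [[-0.874, 0.486, -0.006], [0.486, 0.874, -0.0], [0.005, -0.003, -1.0]]
wrist_force: [-0.6, -0.6, -1.0]
gripper_width: 0.0534
finger_force: 63.9
```

```bash
python3 -c "
from h import *
d=grab('wrist');c=cloud(d)
s=manip.observe();R=np.array(s['tcp_rot']);t=np.array(s['tcp_pos']);L=(c-t)@R
save(d,'w2.png')
m=(d['image'].min(2)>90)&(abs(L[...,2])<.04)&(abs(L[...,0])<.1)&(abs(L[...,1])<.05)
Q=L[m];print(len(Q),np.percentile(Q,[0,2,50,98,100],axis=0).round(4))
go((.514,-.2465,.17),149.2)"
```

```text
20634 [[-0.0344 -0.0489 -0.0397]
 [-0.0293 -0.0258 -0.0132]
 [ 0.0195  0.     -0.012 ]
 [ 0.0549  0.0262 -0.0107]
 [ 0.0564  0.0337  0.0139]]
t 6.0833 tcp [0.4709 0.0425 0.1739] yaw 151.19 w 0.05369808707952226 shift mm [-177.  -232.4    3.6] turn 1.99 F [-1.1  0.4 -2.2] ff 63.93046259880066 zax [-0.005 -0.    -1.   ]
```

View pics/w2.png

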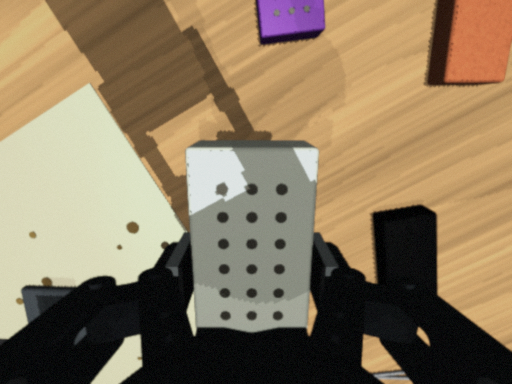

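The block is held level and square. Its far end is at about row 145, giving a centre about 1 mm ahead of the TCP along tool x, with the underside 18 mm past the TCP. Next I'll check the stand a second time from the side camera, then carry the block over.

```bash
python3 -c "
from h import *
d=grab('side');c=cloud(d)
m=(abs(c[...,2]-.09)<.004)&(np.hypot(c[...,0]-.514,c[...,1]+.2465)<.07)
r=rect(d,m,.09);print(m.sum(),np.median(c[m],0),r)
go((.5148,-.247,.17),149.2)"
```

```text
534 [ 0.51331572 -0.25139194  0.09079653] ((514.6669311523438, -250.34815979003906), (92.6052017211914, 41.80037307739258), -28.817649841308594)
t 6.1333 tcp [0.4712 0.0425 0.1743] yaw 151.23 w 0.053673544396735356 shift mm [-177.5 -232.7    4.1] turn 2.03 F [ 0.3  0.7 -1.6] ff 63.93036603927612 zax [-0.004 -0.    -1.   ]
```

>>> arm_command --pt "-0.014 -0.019 0 2 -1" --pt "-0.014 -0.019 0 0 -1" --pt "-0.014 -0.019 0 0 -1" --pt "-0.014 -0.019 0 0 -1" --pt "-0.014 -0.019 0 0 -1" --pt "-0.014 -0.019 0 0 -1" --pt "-0.014 -0.019 0 0 -1" --pt "-0.014 -0.019 0 0 -1" --pt "-0.014 -0.019 0 0 -1" --pt "0 0 0 0 -1"

```text
t: 6.97
tcp_pos: [0.494, -0.1726, 0.1758]
tcp_rot: [[-0.858, 0.514, 0.0], [0.514, 0.858, -0.002], [-0.002, -0.002, -1.0]]
wrist_force: [0.8, 0.6, -1.8]
gripper_width: 0.0538
finger_force: 64.0
```

```bash
python3 -c "
from h import *
go((.5148,-.247,.17),149.2)"
```

```text
t 6.9667 tcp [ 0.494  -0.1726  0.1758] yaw 149.04 w 0.053774847283068763 shift mm [-56.  -53.1   5.9] turn -0.16 F [ 0.8  0.6 -1.8] ff 64.00557160377502 zax [ 0.    -0.002 -1.   ]
```

The side view picks up some of the bar's front face (42 mm wide instead of 36), so its y reads slightly too far towards the camera. I'll target (0.514, -0.2475).

>>> arm_command --pt "-0.014 -0.014 0.001 0 -1" --pt "-0.014 -0.014 0.001 0 -1" --pt "-0.014 -0.014 0.002 0 -1" --pt "-0.014 -0.012 0.002 0 -1" --pt "0 0 0.015 0 -1" --pt "0 0 0.015 0 -1" --pt "0 0 0 0 -1" --pt "0 0 0 0 -1"

```text
t: 7.63
tcp_pos: [0.5125, -0.2428, 0.1384]
tcp_rot: [[-0.858, 0.513, -0.004], [0.513, 0.858, 0.003], [0.005, 0.0, -1.0]]
wrist_force: [-0.1, 0.0, -1.5]
gripper_width: 0.0539
finger_force: 64.0
```

```bash
python3 -c "
from h import *
d=grab('side');save(d,'s2.png')
cv2.imwrite('pics/s2c.png',cv2.resize(d['image'][150:310,230:430],(800,640))[:600,:,::-1])
go((.515,-.248,.108),149.2)"
```

```text
t 7.6833 tcp [ 0.5134 -0.2432  0.1396] yaw 149.13 w 0.05365536146975365 shift mm [-3.9 -3.3 31.6] turn -0.07 F [ 0.3  0.2 -2.6] ff 64.00912642478943 zax [-0.002  0.001 -1.   ]
```

View pics/s2c.png

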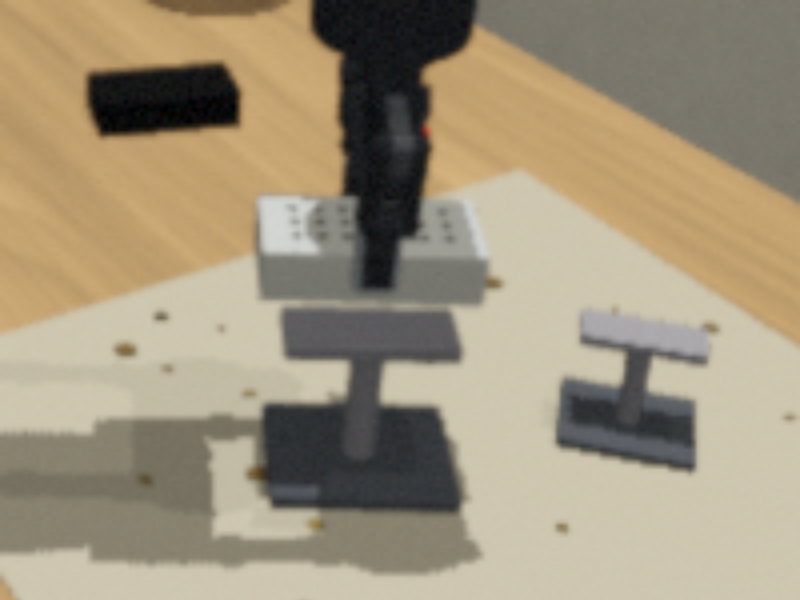

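The block hangs just above the larger bar. Block ends are at columns 260–487 and bar ends at 281–460, so it is nearly centred, with about 3 mm of trim left. I'll trim and lower it gently.

>>> arm_command --pt "-0.003 -0.003 0.008 0 -1" --pt "0 0 0.008 0 -1" --pt "0 0 0.005 0 -1" --pt "0 0 0 0 -1" --pt "0 0 0 0 -1"

```text
t: 8.1
tcp_pos: [0.5145, -0.2478, 0.1187]
tcp_rot: [[-0.858, 0.514, -0.001], [0.514, 0.858, 0.001], [0.001, -0.0, -1.0]]
wrist_force: [0.5, -0.5, -1.0]
gripper_width: 0.054
finger_force: 64.0
```

```bash
python3 -c "
from h import *
go((.515,-.248,.108),149.2)"
```

```text
t 8.1 tcp [ 0.5145 -0.2478  0.1187] yaw 149.06 w 0.053989064548232366 shift mm [-0.5  0.  10.7] turn -0.14 F [ 0.5 -0.5 -1. ] ff 64.00892972946167 zax [-0.001  0.001 -1.   ]
```

>>> arm_command --pt "-0.0005 0 0.003 0 -1" --pt "0 0 0.003 0 -1" --pt "0 0 0.002 0 -1" --pt "0 0 0.001 0 -1" --pt "0 0 0 0 -1" --pt "0 0 0 0 -1"

```text
t: 8.6
tcp_pos: [0.5154, -0.2484, 0.1102]
tcp_rot: [[-0.858, 0.514, -0.0], [0.514, 0.858, 0.0], [0.0, -0.0, -1.0]]
wrist_force: [0.1, -1.2, -1.4]
gripper_width: 0.0539
finger_force: 64.0
```

>>> arm_command --pt "0 0 0.001 0 -1" --pt "0 0 0 0 -1" --pt "0 0 0 0 -1"

```text
t: 8.85
tcp_pos: [0.5154, -0.2484, 0.1093]
tcp_rot: [[-0.858, 0.514, 0.0], [0.514, 0.858, -0.0], [-0.0, -0.0, -1.0]]
wrist_force: [0.1, -0.1, -1.0]
gripper_width: 0.0538
finger_force: 64.0
```

>>> arm_command --pt "0 0 0.001 0 -1" --pt "0 0 0 0 -1" --pt "0 0 0 0 -1"

```text
t: 9.1
tcp_pos: [0.5153, -0.2483, 0.1082]
tcp_rot: [[-0.858, 0.514, -0.0], [0.514, 0.858, 0.0], [0.0, -0.0, -1.0]]
wrist_force: [-0.2, -0.2, -1.0]
gripper_width: 0.0533
finger_force: 64.0
```

>>> arm_command --pt "0 0 0.0005 0 -1" --pt "0 0 0 0 -1" --pt "0 0 0 0 -1"

```text
t: 9.35
tcp_pos: [0.5155, -0.2484, 0.108]
tcp_rot: [[-0.858, 0.514, 0.0], [0.514, 0.858, -0.0], [-0.0, -0.0, -1.0]]
wrist_force: [-0.4, 0.5, -0.1]
gripper_width: 0.0535
finger_force: 64.2
```

>>> arm_command --pt "0 0 0.0005 0 -1" --pt "0 0 0 0 -1" --pt "0 0 0 0 -1"

```text
t: 9.6
tcp_pos: [0.5155, -0.2484, 0.1078]
tcp_rot: [[-0.858, 0.514, 0.0], [0.514, 0.858, -0.0], [-0.0, -0.0, -1.0]]
wrist_force: [-1.1, 2.7, 4.4]
gripper_width: 0.0538
finger_force: 64.6
```

Contact: the wrist now reads +4 N. I'll open slowly, then retreat.

>>> arm_command --pt "0 0 0 0 0.35" --pt "0 0 0 0 0.4" --pt "0 0 0 0 0.5" --pt "0 0 0 0 0.6" --pt "0 0 0 0 0.8" --pt "0 0 0 0 1" --pt "0 0 0 0 1" --pt "0 0 0 0 1" --newtons 20

```text
t: 10.27
tcp_pos: [0.5154, -0.2484, 0.1072]
tcp_rot: [[-0.858, 0.514, -0.0], [0.514, 0.858, 0.0], [0.0, -0.0, -1.0]]
wrist_force: [-0.5, -0.3, 0.0]
gripper_width: 0.0849
finger_force: 0.0
```

>>> arm_command --pt "0 0 -0.005 0 1" --pt "0 0 -0.015 0 1" --pt "0 0 -0.025 0 1" --pt "0 0 -0.03 0 1" --pt "0 0 -0.03 0 1" --pt "0 0 -0.025 0 1" --pt "0 0 0 0 1"

```text
t: 10.85
tcp_pos: [0.5191, -0.2505, 0.2446]
tcp_rot: [[-0.858, 0.514, 0.011], [0.514, 0.858, -0.006], [-0.013, 0.0, -1.0]]
wrist_force: [0.7, -0.6, 0.5]
gripper_width: 0.0856
finger_force: 0.0
```

>>> arm_command --pt "-0.02 0.025 0 0 1" --pt "-0.02 0.025 0 0 1" --pt "-0.02 0.025 0 0 1" --pt "-0.02 0.025 0 0 1" --pt "-0.02 0.025 0 0 1" --pt "-0.02 0.025 0 0 1" --pt "0 0 0 0 1" --pt "0 0 0 0 1"

```text
t: 11.52
tcp_pos: [0.6961, -0.1803, 0.236]
tcp_rot: [[-0.859, 0.512, -0.002], [0.512, 0.859, 0.0], [0.002, -0.001, -1.0]]
wrist_force: [-1.0, -0.7, -0.6]
gripper_width: 0.0852
finger_force: 0.0
```

```bash
python3 -c "
from h import *
a=grab('top');b=grab('side');c=cloud(a);z=c[...,2]
near=np.hypot(c[...,0]-.514,c[...,1]+.2475)<.085
m=near&(abs(z-.12)<.012)&(a['image'].min(2)>90);print(m.sum(),np.percentile(z[m],[5,50,95]),rect(a,m,.12))
A=cv2.resize(a['image'][70:270,130:390],(780,600))
B=cv2.resize(b['image'][150:310,230:430],(750,600))
cv2.imwrite('pics/f.png',cv2.resize(np.hstack([A,B]),(800,314))[:,:,::-1]);go((.6,0,.2),150)"
```

```text
Traceback (most recent call last):
IndexError: index -1 is out of bounds for axis 0 with size 0
```

The arm probably blocks the top view, so I'll swing it aside towards +y.

>>> arm_command --pt "0.005 0.035 0 0 1" --pt "0.005 0.035 0 0 1" --pt "0.005 0.035 0 0 1" --pt "0.005 0.035 0 0 1" --pt "0.005 0.035 0 0 1" --pt "0.005 0.035 0 0 1" --pt "0.005 0.035 0 0 1" --pt "0 0 0 0 1" --pt "0 0 0 0 1"

```text
t: 12.37
tcp_pos: [0.7908, 0.0479, 0.2372]
tcp_rot: [[-0.859, 0.512, -0.001], [0.512, 0.859, -0.001], [0.0, -0.001, -1.0]]
wrist_force: [-0.0, -1.4, 0.2]
gripper_width: 0.0856
finger_force: 0.0
```

```bash
python3 -c "
from h import *
a=grab('top');b=grab('side');c=cloud(a);z=c[...,2]
A=cv2.resize(a['image'][70:270,130:390],(780,600))
B=cv2.resize(b['image'][150:310,230:430],(750,600))
cv2.imwrite('pics/f.png',cv2.resize(np.hstack([A,B]),(800,314))[:,:,::-1]);go((.6,0,.2),150)
near=np.hypot(c[...,0]-.514,c[...,1]+.2475)<.085
m=near&(abs(z-.12)<.012);print(m.sum());print(np.percentile(z[m],[5,50,95]),rect(a,m,.12))
P=c[m];print('tilt',np.linalg.lstsq(np.c_[P[:,:2],np.ones(len(P))],P[:,2],rcond=None)[0])
"
```

```text
t 12.4667 tcp [0.7905 0.0452 0.2373] yaw 149.0 w 0.08547989596825123 shift mm [ 140.1 -136.8   37.5] turn -1.0 F [-0.7  0.  -0.1] ff 0.0 zax [-0.001 -0.001 -1.   ]
891
[0.11589555 0.1193006  0.12231717] ((514.1555786132812, -246.9957733154297), (111.4937515258789, 56.01762390136719), -31.16271209716797)
tilt [-0.00115343 -0.01361338  0.11639317]
```

View pics/f.png

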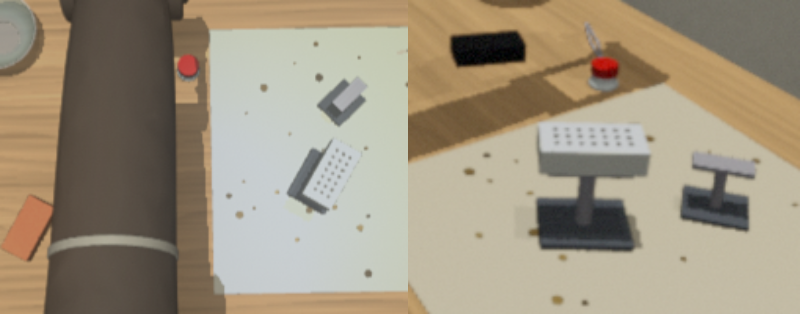

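The final view shows the block flat on the large stand, dots up (top panel (333,173), side panel (592,147)). It measures (0.5142, -0.2470) at -31.2° against the bar's (0.5139, -0.2465) at -30.8°. The charcoal and the firebrick lie undisturbed and the arm is clear, so I'll hand in.

```bash
python3 -c "
from workcell import manip
print(manip.sign_off())"
```

```text
the job is handed in; nothing more can be done
None
```

The white block is flat on the larger stand's bar, dots up, within about 1 mm of centre and 0.4° of the bar's line by the top camera; it was lowered into contact and released, the charcoal and firebrick were never touched, and I handed the job in at about 12.5 s.

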